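Tip the test cylinder into its trough and lock it

ROBOT

A 7-joint arm with a two-finger parallel gripper is mounted at the origin on the work surface. World frame = base frame: x ahead of the robot, y to its left, z up, the work surface at z = 0. Lengths are in mm, angles in rad, forces in N, time in s.
With the tool pointing down it reaches from about 400 to 875 mm from the base axis. Payload 4.4 kg.
Tool frame: the origin (TCP) lies at the centre of the arm's flange, where the gripper is bolted on; the fingertips stand 173 mm ahead of it and the grasp point (between the pads) lies 155 mm ahead of it; z points along the fingers, y is the direction in which the jaws open and shut (so a half turn about z gives the same grasp; the last joint's range is limited). The gripper opens to 85 mm and grips with 20 to 120 N. Pads are 22 mm wide; open, the fingers measure 114 mm over their backs; the gripper's body (76 mm by 85 mm) begins 54 mm behind the grasp point. The pads swing forward as they close: fully open they stand 13 mm farther back than shut.
Start: joints at [-1.199, 0.628, 0.038, 1.517, -0.027, 0.996, -0.02], TCP at [275.55, 588.717, 404.713] pointing down, gripper open.
Joint ranges: [-3.06, 3.06], [-0.37, 2.12], [-1.25, 1.32], [0.18, 2.47], [-1.1, 4.24], [0.23, 1.98], [-2.94, 2.94]. Speed limits (rad/s): [2.57, 2.57, 3.14, 3.14, 3.14, 3.14, 3.14].

INTERFACE

Orientations are given as [roll, pitch, yaw] about the fixed x, y, z axes, in that order (R = Rz(yaw) Ry(pitch) Rx(roll)).
In Python, from cell import * gives the robot as it stands. The module is installed in compiled form; this text tells all that it offers.
- The arm moves only by the shell command python3 -m jog 'ROWS'. ROWS is JSON, one flat list of numbers, 5 for each row, row after row: the shift along the tool's x, y, z in mm, then the turn about the tool's z in degrees, then the finger opening in mm, from 0 to 85.4. A call has 1 to 20 rows; each row is the pose to reach, as a shift and turn from the pose commanded when the call began, along the tool's axes at that moment; what a row does not reach only later rows make up. A row lasts 1/12 s, in which the tool goes at most 41.7 mm and 7.16 degrees, less where a joint would pass 70% of its speed; a pose out of reach is approached as far as the arm can. A call with a gripper value outside its range is refused whole. The fingers move at their own pace and stop on an object; the grip force is fixed at half the most. Time passes only in rows, so rows that repeat a pose let the fingers close. It gives the time, the measured TCP pose, the force and the opening at its end, in the units of the state.
- read_state(): the state, without advancing time (a new reading comes with each control period).
- get_image(name): name is "side" or "top" or "wrist"; returns (picture, depth): 400x640x3 uint8, blue, green, red; 400x640 float32, mm along the optical axis (not along the pixel's ray), 0 where there is no reading.
- camera_params(name): a dict with "K" (3x3 intrinsics, pixels), "dist_coeffs" ([k1, k2, p1, p2, k3] as OpenCV has them; the pictures are not rectified), "T" (4x4, takes a point from camera to world coordinates). Camera axes: x right, y up, looking along -z (the intrinsics and any distortion apply to the point x, -y, -z); pixel columns grow to the right and rows downward; lengths in mm; the calibration is good to about 2 mm. A picture is of the moment at which its call begins: read the wrist's pose just before it. camera_params takes no time and is no camera call; for the wrist camera it gives the pose at the moment of the call.
- finish_job(): hands the job in, once; it reports no verdict.
The state is a dict: "clock": time; "qpos": joint angles; "qd": joint speeds; "tau": joint torques, N m; "eef_pos": TCP position; "tool_rot": TCP orientation; "force": force on the tool from outside, world axes, zero at the start; "torque": the same for the moment, N m; "width": finger opening in mm.
Only numpy, scipy, OpenCV 4.12 (cv2) and the standard library are available. Lean on these libraries where they do the work, as an engineer would, in place of code of your own. Each camera call takes 0.05 s, during which the arm holds its last target.

TASK

Push the tall steel test cylinder over so that it falls lengthwise into the trough it stands on, then push it along the trough until its nose is fully home against the end stop, and finally flip the hinged keeper bar over into the cylinder's groove until it is fully down. Do all of it by pushing only: do not lift or carry the cylinder, and leave the shorter cylinder and everything else on the bench where it stands. Finish clear of everything.

Things in the scene. Friction and masses are not known exactly. Their poses are not given: they have to be found in the camera images.
- trough: Fixed aluminium trough. Origin: underside centre of its 300 x 110 x 8 mm base plate, on the bench. +x runs from the pad (where the cylinder stands) to the end stop, +y is the keeper's hinge side, z up. Floor z = 8 mm. From x = -92 to 110 mm flanks rise at 45 degrees on both sides, from y = +-10, z = 8 to y = +-34, z = 32 mm. A cylinder lying in it has its axis at y = 0, z = 28 mm.
- pad (a point): Middle of the flat pad where the tall cylinder stands, at x = -120, y = 0, z = 8 mm of the trough. Lips 8 mm high stand 24 mm to either side and (6 mm high) 24 mm behind it.
- stop_face (a point): Face of the end stop, a dark steel block 64 mm wide across the trough's far end, top at 58 mm: the point is at x = 110, y = 0, z = 28 mm of the trough. The cylinder's nose touches it when home; after the fall the cylinder is still about 60 mm short of it.
- keeper_hinge (a point): Axis of the keeper's hinge (parallel to the trough's x), at x = 79, y = 46, z = 46 mm of the trough, between two dark cheeks 53 mm high.
- cylinder_center (a point): Centre of the tall loose steel cylinder: diameter 40, length 150 mm, about 0.4 kg. It starts upright on the pad (top at 158 mm) and overbalances at a lean of 15 degrees. Own z: from foot to nose (the top). A groove of 22 mm diameter runs round it 108 to 130 mm from the foot, then a full-width nose 20 mm long. Tipped to the trough's +x it lies nose to the stop; some newtons slide it.
- cylinder_nose (a point): Centre of the nose face of the tall cylinder (its top while it stands); touches the end stop when home.
- keeper (a joint): Keeper angle in rad: 0 = fully down, level across the trough in the groove of a cylinder that is home (hard stop; bar then at z = 42 to 50 mm, not touching the cylinder); 1.57 = straight up; 1.7 to 2.05 at the start, leaning out to the trough's +y. Stiff hinge (0.08 N m, about 1.2 N at 70 mm): it stays where it is left.
- keeper_tip (a point): Free end of the keeper, a flat steel bar 12 mm wide (along the trough), 8 mm thick, 88 mm from hinge to this end; the point is on the bar's mid-line.
- short_cylinder: Bystander: shorter steel cylinder, 40 mm in diameter, 75 mm tall, standing on the bench near the trough. Origin: centre of its foot. Leave it standing.
- weight: Bystander: brass knobbed weight, 36 mm in diameter, 52 mm tall, origin at the centre of its underside.
- collar: Bystander: dark steel ring, 56 mm in diameter, 18 mm tall, lying flat, origin at the centre of its underside.
- jar: Bystander: small amber jar with a black cap, 44 mm in diameter, 60 mm tall, origin at the centre of its underside.
- screwdriver: Bystander: screwdriver 170 mm long, lying on the bench to the robot's left.
- mug: Bystander: white mug, 76 mm in diameter, 85 mm tall, on the bench ahead on the robot's left, origin at the centre of its underside.
- cylinder: The tall cylinder itself; origin at the centre of its foot, z axis from foot to nose.
Things that resemble listed ones, but are neither listed nor needed, are in the scene too. Leave any orange look-alike of the cylinder alone.

How it is judged:
By the outcome, as a careful person would: the job done as asked, in the order asked, and still so for the second after the job is handed in, with the robot touching nothing.
It also fails if it takes over 61 s, if anything falls off the work surface, if the arm or the gripper's body presses on something with over 40 N, if the wrist force passes 120 N, or if a joint passes its speed limit or range.

## Working session

There is one attempt and no reset: what is moved stays moved. The work goes in short steps, Python scripts to look and compute and a shell command to move; the robot and the scene stay as the last step left them, time stands still between calls to the robot, and variables do not carry over. Pictures are saved under pics/ and viewed, and the job is handed in when it is done.

```bash
mkdir -p pics
cat > h.py <<'E'
from cell import *
import numpy as np, cv2
def snap(n,tag):
    im,d=get_image(n); p=camera_params(n)
    cv2.imwrite(f'pics/{tag}.png',im); np.savez(f'pics/{tag}.npz',im=im,d=d,K=p['K'],D=p['dist_coeffs'],T=p['T'])
    return im,d,p
def load(tag): return np.load(f'pics/{tag}.npz')
def ray(z,uv):
    q=cv2.undistortPoints(np.array(uv,float).reshape(-1,1,2),z['K'],z['D']).reshape(-1,2)
    d=np.c_[q[:,0],-q[:,1],-np.ones(len(q))]
    return z['T'][:3,3], d@z['T'][:3,:3].T
def onplane(z,uv,h):
    o,d=ray(z,uv); return o+d*((h-o[2])/d[:,2])[:,None]
def pts(z):
    h,w=z['d'].shape; u,v=np.meshgrid(np.arange(w),np.arange(h))
    o,d=ray(z,np.stack([u,v],-1).reshape(-1,2).astype(float))
    P=o+d*z['d'].reshape(-1,1); P[z['d'].ravel()==0]=np.nan
    return P.reshape(h,w,3)
def proj(z,P):
    P=np.asarray(P,float).reshape(-1,3); c=(P-z['T'][:3,3])@z['T'][:3,:3]
    c=c*[1,-1,-1]; return cv2.projectPoints(c,np.zeros(3),np.zeros(3),z['K'],z['D'])[0].reshape(-1,2)
E
python3 - <<'E'
from h import *
print(read_state())
for n in('side','top','wrist'):
    im,d,p=snap(n,n+'0'); print(n,np.round(p['T'],3).tolist(),np.round(p['K'],1).tolist(),p['dist_coeffs'])
E
```

```text
{'clock': 0.0, 'qpos': array([-1.19878784,  0.62935492,  0.03846981,  1.51837629, -0.02699198,
        0.99630314, -0.02000103]), 'qd': array([ 5.10356957e-04, -7.41306908e-05,  3.50175683e-07,  9.99824490e-04,
       -1.28261773e-03, -2.87927260e-03, -7.73539782e-04]), 'tau': array([ 3.47479443e-05, -5.63400793e+01,  1.22565676e+00, -1.93446279e+01,
        1.08754591e-02,  1.04121826e-02, -1.20430394e-05]), 'eef_pos': array([275.4277835 , 588.43105363, 403.78094223]), 'tool_rot': array([-3.13967037e+00,  4.91945744e-05,  2.70376483e+00]), 'force': array([ 0.13820516, -0.95932423,  0.15449881]), 'torque': array([0.01699379, 0.01613122, 0.01185571]), 'width': 85.38000001636702}
side [[0.86, 0.35, -0.372, 227.214], [-0.511, 0.613, -0.603, -392.557], [0.017, 0.709, 0.705, 722.363], [0.0, 0.0, 0.0, 1.0]] [[400.9, 0.0, 318.5], [0.0, 400.9, 192.8], [0.0, 0.0, 1.0]] [-0.04548543  0.          0.          0.          0.        ]
top [[-0.025, 0.997, -0.069, 477.375], [-0.999, -0.023, 0.028, 131.742], [0.026, 0.069, 0.997, 1236.554], [0.0, 0.0, 0.0, 1.0]] [[517.8, 0.0, 323.1], [0.0, 517.8, 203.9], [0.0, 0.0, 1.0]] [0.05477586 0.         0.         0.         0.        ]
wrist [[0.425, -0.873, -0.238, 214.994], [0.905, 0.409, 0.115, 617.37], [-0.003, -0.264, 0.964, 374.113], [0.0, 0.0, 0.0, 1.0]] [[341.4, 0.0, 322.6], [0.0, 341.4, 200.2], [0.0, 0.0, 1.0]] [-0.00780634  0.          0.          0.          0.        ]
```

View pics/side0.png

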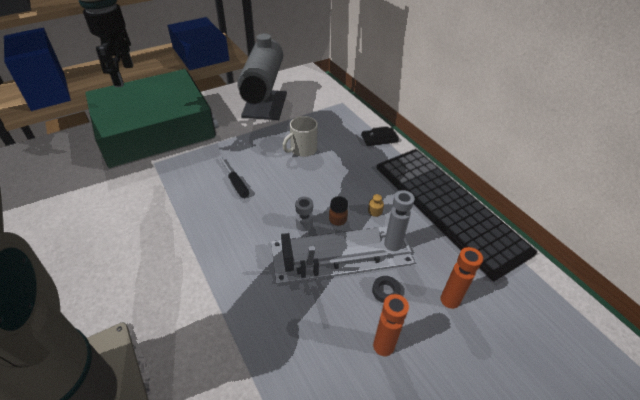

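View pics/top0.png

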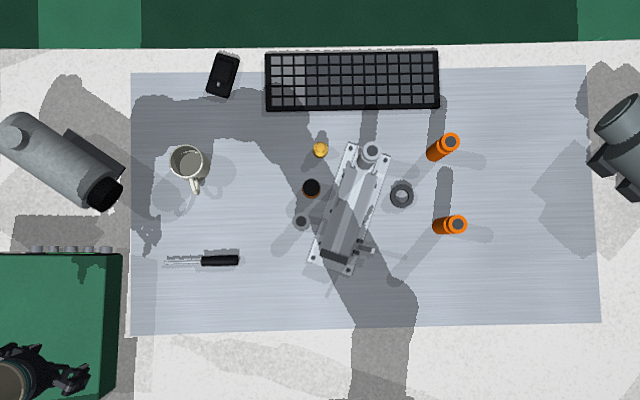

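View pics/wrist0.png

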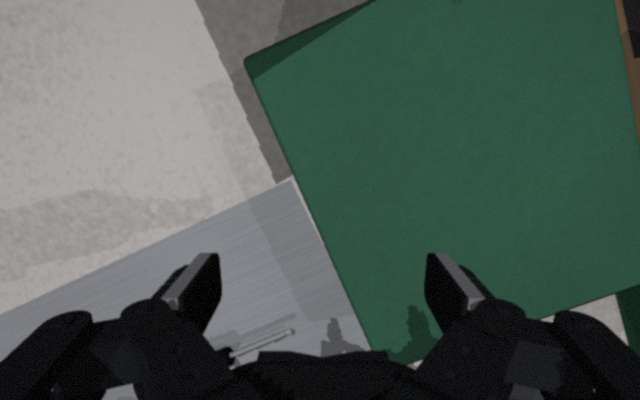

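The tall grey cylinder is at top (370,150) and side (400,215). The orange look-alikes at top (443,147) and (455,225) stay untouched. The short grey cylinder at top (302,222) stands on the bench. I'll confirm with an enlarged crop.

Run:
```python
from h import *
z=load('top0');c=z['im'][125:290,270:430];cv2.imwrite('pics/topc.png',cv2.resize(c,None,fx=3.6,fy=3.6,interpolation=cv2.INTER_CUBIC))
z=load('side0');c=z['im'][180:290,260:430];cv2.imwrite('pics/sidec.png',cv2.resize(c,None,fx=4.5,fy=4.5,interpolation=cv2.INTER_CUBIC))
```

```text
(no output)
```

View pics/topc.png

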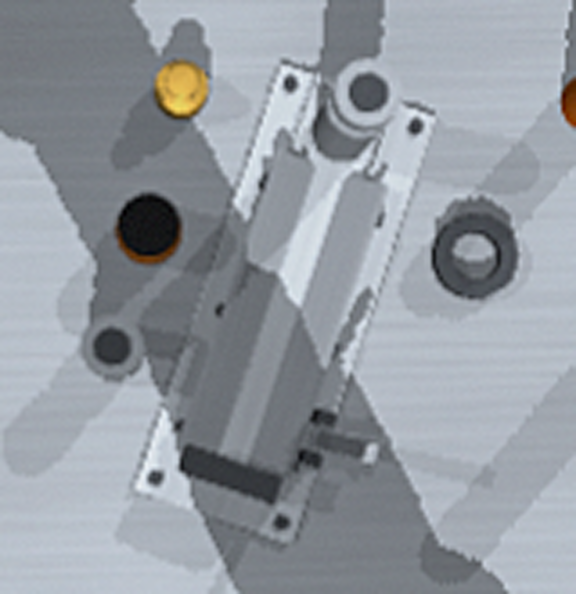

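View pics/sidec.png

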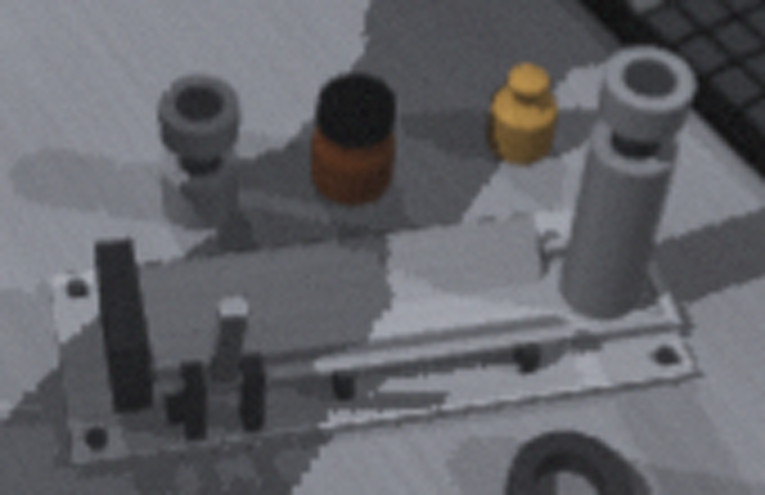

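The crops confirm the target: the tall grey cylinder with its groove near the top stands on the trough's far pad at top (372,150). The short one stands on the bench. Next I'll measure the trough from its four screws and plate corners, and the cylinder nose and keeper tip.

Run:
```python
from h import *
z=load('top0')
f=lambda a:np.array(a,float)/3.6+[270-.36,125-.36]
sc=onplane(z,f([(290,83),(415,126),(155,477),(282,522)]),8)
co=onplane(z,f([(282,60),(437,111),(134,490),(292,546)]),8)
for n,P in(('screws',sc),('corners',co)):
    x=(P[2]+P[3]-P[0]-P[1])[:2]; y=(P[1]+P[3]-P[0]-P[2])[:2]
    print(n,np.round(P[:,:2],1).tolist(),P.mean(0).round(1),np.degrees(np.arctan2(x[1],x[0])),np.degrees(np.arctan2(y[1],y[0])),np.linalg.norm(x)/2,np.linalg.norm(y)/2)
print('nose',onplane(z,f([(368,94)]),158), 'tip',onplane(z,f([(371,453)]),46+88*.95), 'short',onplane(z,f([(113,345)]),75),'jar',onplane(z,f([(149,225)]),60),'collar',onplane(z,f([(475,255)]),18),'wt',onplane(z,f([(183,87)]),52))
s=load('side0')
g=lambda a:np.array(a,float)/4.5+[260-.39,180-.39]
S=onplane(s,g([(548,221),(667,356),(78,288),(95,437)]),8); print('side screws',S.round(1).tolist(),S.mean(0).round(1))
x=(S[2]+S[3]-S[0]-S[1]);print(np.degrees(np.arctan2(x[1],x[0])))
print('side nose',onplane(s,g([(650,78)]),158),'short',onplane(s,g([(200,103)]),75))
# keeper tip triangulate
o1,d1=ray(z,f([(371,453)]));o2,d2=ray(s,g([(233,305)]))
d1=d1[0];d2=d2[0];A=np.c_[d1,-d2];t=np.linalg.lstsq(A,o2-o1,rcond=None)[0];print('tip tri',o1+d1*t[0],o2+d2*t[1])
P=pts(z); m=(P[150-15:150+15,355:390]); 
q=P[140:165,355:390].reshape(-1,3);q=q[(q[:,2]>145)];print('nose depth',np.nanmean(q,0),len(q), (q[:,:2].min(0)+q[:,:2].max(0))/2)
```

```text
screws [[695.6, 29.0], [665.0, -53.6], [436.6, 125.0], [405.2, 42.5]] [550.6  35.7   8. ] 159.6836280615779 -110.60308392313661 276.56774699612964 88.17773959098919
corners [[711.2, 33.9], [674.7, -68.6], [428.5, 138.9], [389.5, 36.4]] [551.   35.1   8. ] 159.70799603872175 -110.21847628722915 302.73912558843466 109.25587883779527
nose [[661.50755246  -3.99900834 158.        ]] tip [[451.58026223  -2.66498956 129.6       ]] short [[521.25086638 149.59326354  75.        ]] jar [[597.34550249 125.37683869  60.        ]] collar [[577.03561845 -88.86170389  18.        ]] wt [[686.58207622 101.46776293  52.        ]]
side screws [[670.8, 43.8, 8.0], [669.4, -54.0, 8.0], [441.1, 125.9, 8.0], [408.9, 44.0, 8.0]] [547.5  39.9   8. ]
159.8368308648673
side nose [[666.8914984   -4.38978202 158.        ]] short [[525.11250713 150.66479419  75.        ]]
tip tri [451.64801498  -2.31195384 132.50753804] [454.55705336  -3.83549041 132.62473942]
nose depth [662.2086657   -4.11854486 157.1923039 ] 301 [663.0928514   -4.42359193]
```

Trough found: origin about (552, 36), with +x heading 159.75°. The tool's x is already nearly along the trough's +x, and tool y is about trough −y. Next is a helper that works out the shift to a trough-frame fingertip target, then the approach.

```bash
cat >> h.py <<'E'
from scipy.spatial.transform import Rotation as Ro
C=np.array([552.,36.,0]); YA=np.radians(159.75)
RT=Ro.from_euler('z',YA).as_matrix()
def toT(P): return (np.asarray(P)-C)@RT
def plan(x,y,ztip):
    s=read_state(); R=Ro.from_euler('xyz',s['tool_rot']).as_matrix()
    w=C+RT@np.array([x,y,0]); w[2]=ztip+173
    d=R.T@(w-s['eef_pos']); yaw=s['tool_rot'][2]
    t=toT(s['eef_pos']-[0,0,173])
    print('clk',round(s['clock'],2),'tip now T',t.round(1),'shift',d.round(1),'turn',round(-np.degrees((YA-yaw+np.pi)%(2*np.pi)-np.pi),2),'F_T',(s['force']@RT).round(2),'w',round(s['width'],1))
E
python3 -c "
from h import *
plan(-195,0,225)"
```

```text
clk 0.15 tip now T [ 450.7 -422.6  231. ] shift [-679.  -366.7    6.5] turn -4.83 F_T [0.11 0.28 0.37] w 85.3
```

```bash
python3 -m jog '[-10,-5,0,0,0, -30,-16,0,0,0, -62,-33,0,-1,0, -100,-54,0,-1,0, -140,-76,0,-2,0, -180,-97,0,-2,0, -220,-119,0,-3,0, -260,-140,0,-3,0, -300,-162,0,-4,0, -340,-184,0,-4.8,0, -380,-205,0,-4.8,0, -420,-227,0,-4.8,0, -460,-248,0,-4.8,0, -500,-270,0,-4.8,0, -540,-292,0,-4.8,0, -575,-311,0,-4.8,0, -610,-330,0,-4.8,0, -640,-346,0,-4.8,0, -662,-358,0,-4.8,0, -679,-367,0,-4.8,0]'
python3 - <<'E'
from h import *
plan(-195,0,132)
snap('top','top1');snap('wrist','wrist1')
E
```

```text
clock: 1.82
eef_pos: [735.6, -36.1, 404.5]
tool_rot: [-3.14, 0.001, 2.785]
force: [1.1, -0.4, -0.7]
width: 0.4
clk 1.82 tip now T [-197.2    4.1  231.5] shift [ 2.3  4.3 99.5] turn -0.19 F_T [-1.21 -0.04 -0.68] w 0.4
```

View pics/wrist1.png

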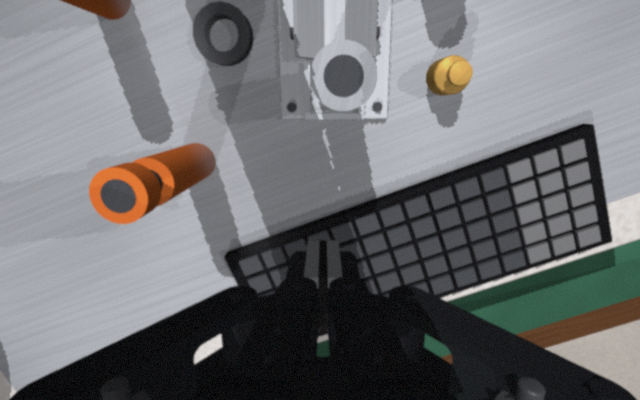

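View pics/top1.png

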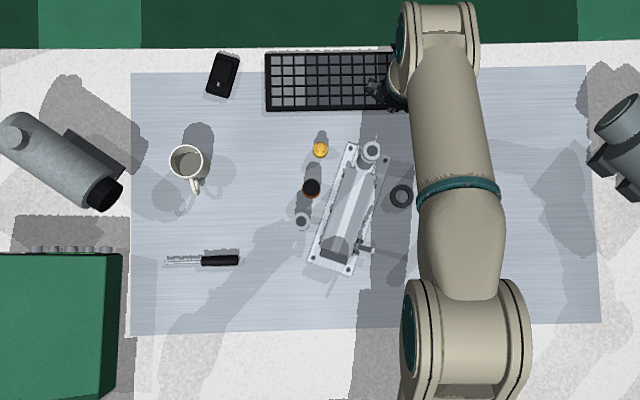

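The wrist view shows the nose at (344,75), the trough screws at (291,107) and (377,107), and the shut fingertips at (322,245). The path ahead is clear, and the keyboard lies flat below. I'll refine the nose and trough position from this closer view.

Run:
```python
from h import *
z=load('wrist1')
print('nose T',toT(onplane(z,[(343.5,75)],158)).round(1))
print('screws T',toT(onplane(z,[(291.5,107),(377,107)],8)).round(1), onplane(z,[(291.5,107),(377,107)],8).round(1))
print('from top: nose',toT([662.5,-4.2,158]).round(1))
g=cv2.cvtColor(z['im'],cv2.COLOR_BGR2GRAY)
P=pts(z); q=toT(P.reshape(-1,3)); m=(q[:,2]>152)&(q[:,2]<164)&(abs(q[:,1])<40)&(abs(q[:,0]+120)<40)
print('depth nose',q[m].mean(0),q[m].min(0),q[m].max(0))
plan(-195,0,132)
```

```text
nose T [[-115.4   -3.5  158. ]]
screws T [[-133.8   42.4    8. ]
 [-134.9  -45.9    8. ]] [[662.9 -50.1   8. ]
 [694.4  32.3   8. ]]
from top: nose [-117.6   -0.5  158. ]
depth nose [-115.61617987   -3.20087069  159.06454756] [-135.57259033  -22.88876058  156.57173207] [-96.14443667  16.49644132 161.82927467]
clk 1.92 tip now T [-199.6    8.6  230.5] shift [ 5.   9.2 98.5] turn -0.62 F_T [-0.53 -0.25 -0.73] w -0.1
```

```bash
python3 -m jog '[0,0,0,0,0, 0,0,0,0,0, 0,0,0,0,0]'; python3 -c "
from h import *
plan(-195,-2,132);snap('wrist','wrist2');plan(-195,-2,132)
z=load('wrist2')
q=toT(pts(z).reshape(-1,3)); m=(q[:,2]>152)&(q[:,2]<164)&(abs(q[:,1])<40)&(abs(q[:,0]+120)<40)
print('depth nose',q[m].mean(0),q[m].min(0),q[m].max(0))
"
```

```text
clock: 2.17
eef_pos: [734.3, -29.9, 404.7]
tool_rot: [3.141, -0.001, 2.79]
force: [0.2, 0.1, 0.5]
width: -0.1
clk 2.17 tip now T [-193.9   -1.3  231.7] shift [-1.3  0.6 99.7] turn 0.08 F_T [-0.19 -0.14  0.5 ] w -0.1
clk 2.22 tip now T [-193.9   -1.4  231.9] shift [-1.2  0.5 99.9] turn 0.1 F_T [-0.49  0.34 -0.02] w 0.0
depth nose [-119.0323691    -1.06772149  159.27382203] [-138.92442465  -20.88269603  156.74150961] [-99.38795709  18.60717844 161.59266403]
```

View pics/wrist2.png

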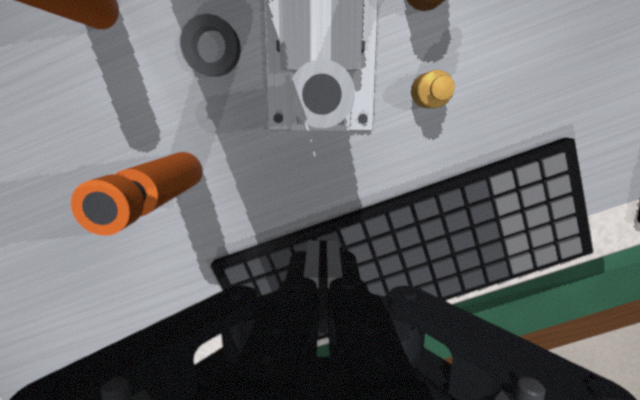

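The arm has settled, with the nose at (322,95) straight ahead: trough-frame (−119, −1). I'll go down to nose height and move up close to it.

```bash
python3 -m jog '[0,0,12,0,0, 0,0,36,0,0, 0,0,64,0,0, 0,0,86,0,0, 0,0,98,0,0, 8,0,100,0,0, 18,0,100,0,0, 26,0,100,0,0, 32,0,100,0,0, 36,0,100,0,0, 36,0,100,0,0, 36,0,100,0,0]'; python3 -c "
from h import *
plan(-112,-1,132)"
```

```text
clock: 3.22
eef_pos: [701.3, -18.9, 305.0]
tool_rot: [3.141, 0.001, 2.788]
force: [0.3, 0.1, -0.3]
width: 0.5
clk 3.22 tip now T [-159.1   -0.2  132. ] shift [47.1  0.8 -0. ] turn -0.01 F_T [-0.29 -0.18 -0.3 ] w 0.5
```

```bash
python3 -m jog '[4,0,0,0,0, 8,0,0,0,0, 12,0,0,0,0, 16,0,0,0,0, 20,0,0,0,0, 24,0,0,0,0, 28,0,0,0,0, 32,0,0,0,0]'; python3 -c "
from h import *
plan(-112,-1,132);snap('side','side3');plan(0,0,0)"
```

```text
clock: 3.88
eef_pos: [670.7, -7.7, 304.7]
tool_rot: [3.142, -0.0, 2.788]
force: [1.2, -0.3, -0.3]
width: 0.1
clk 3.88 tip now T [-126.5   -0.   131.7] shift [14.5  1.  -0.3] turn -0.03 F_T [-1.22 -0.11 -0.28] w 0.1
clk 3.93 tip now T [-1.257e+02 -1.000e-01  1.316e+02] shift [ 1.255e+02 -1.000e-01  1.318e+02] turn -0.01 F_T [ 1.31 -0.07 -0.07] w -0.0
```

View pics/side3.png

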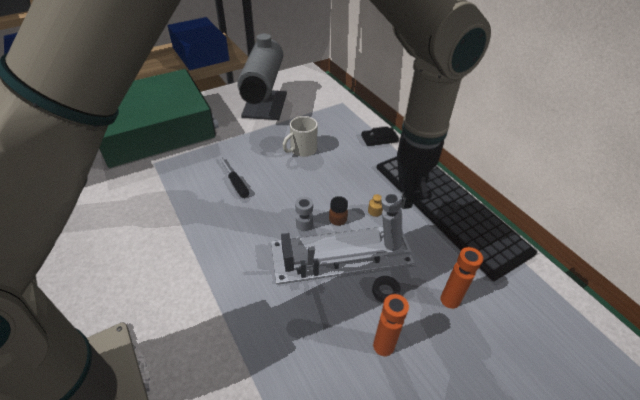

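The side view shows the nose moved from (403,200) to (391,205) with its foot still at about (393,247), so it's leaning and not sliding. I'll keep pushing.

```bash
python3 -m jog '[4,0,0,0,0, 8,0,0,0,0, 12,0,0,0,0, 16,0,0,0,0, 20,0,0,0,0, 20,0,0,0,0, 20,0,0,0,0, 20,0,0,0,0]'; python3 -c "
from h import *
snap('side','side4');plan(-150,-1,132)"
```

```text
clock: 4.6
eef_pos: [652.5, -1.0, 304.8]
tool_rot: [3.141, 0.0, 2.788]
force: [0.4, 0.6, 0.7]
width: 0.2
clk 4.65 tip now T [-1.072e+02  1.000e-01  1.317e+02] shift [-42.8   1.1  -0.2] turn -0.05 F_T [-0.44  0.11 -0.01] w -0.3
```

View pics/side4.png

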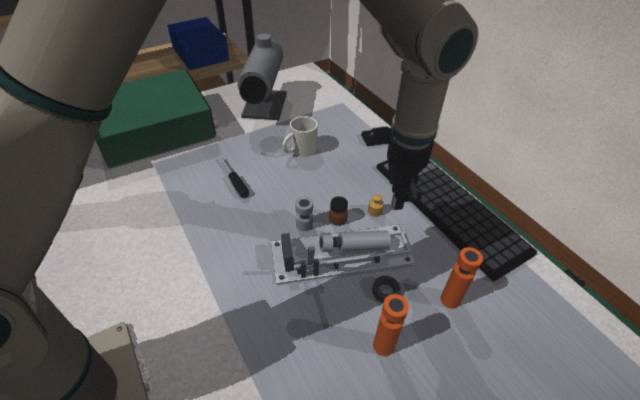

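The cylinder has fallen lengthwise into the trough, with its nose at (325,242) and foot at (392,240). I'll back off, lower behind the foot and check from the wrist.

```bash
python3 -m jog '[-5,0,0,0,0, -15,0,5,0,0, -24,0,25,0,0, -24,0,55,0,0, -24,0,80,0,0, -24,0,98,0,0, -24,0,107,0,0, -24,0,111,0,0, -24,0,111,0,0, -24,0,111,0,0]'; python3 -c "
from h import *
plan(-60,0,20);snap('wrist','wrist5');
z=load('wrist5');q=toT(pts(z).reshape(-1,3)); m=(q[:,2]>40)&(q[:,2]<54)&(abs(q[:,1])<15)&(abs(q[:,0]+10)<130)
print(q[m].min(0),q[m].max(0),m.sum(), np.percentile(q[m][:,0],[1,5,50,95,99]))"
```

```text
clock: 5.48
eef_pos: [675.6, -9.5, 194.7]
tool_rot: [3.141, 0.002, 2.787]
force: [-0.2, 0.1, 0.0]
width: -0.2
clk 5.48 tip now T [-1.317e+02 -1.000e-01  2.170e+01] shift [71.7 -0.2  1.6] turn -0.04 F_T [ 0.2  -0.03  0.03] w -0.2
[-126.41323839  -14.99801581   40.00671125] [-31.90033589  14.998004    53.9693173 ] 18269 [-125.33977845 -121.09351656  -63.36668349  -35.92186165  -33.71577703]
```

View pics/wrist5.png

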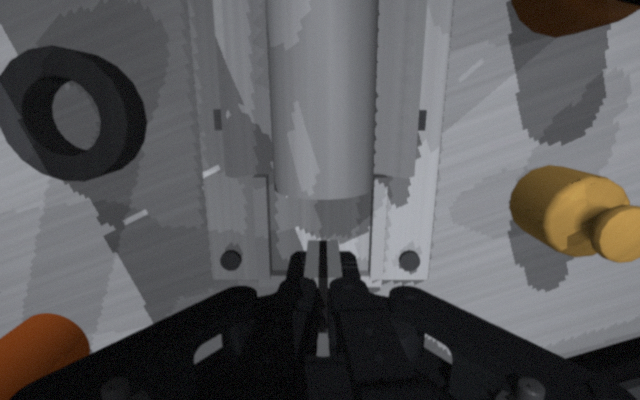

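The fingers are centred behind the foot edge at (322,195), inside the pad lips. Pushing along the trough.

```bash
python3 -m jog '[4,0,0,0,0, 8,0,0,0,0, 12,0,0,0,0, 16,0,0,0,0, 20,0,0,0,0, 24,0,0,0,0, 28,0,0,0,0, 32,0,0,0,0, 36,0,0,0,0, 40,0,0,0,0, 44,0,0,0,0, 48,0,0,0,0, 52,0,0,0,0, 55,0,0,0,0, 58,0,0,0,0, 61,0,0,0,0, 64,0,0,0,0, 67,0,0,0,0, 70,0,0,0,0, 72,0,0,0,0]'; python3 -c "
from h import *
plan(-51,0,20)"
```

```text
clock: 7.2
eef_pos: [607.3, 15.7, 193.9]
tool_rot: [3.141, 0.001, 2.788]
force: [2.7, -0.7, 0.8]
width: 0.3
clk 7.2 tip now T [-58.9  -0.1  20.9] shift [ 7.9 -0.1  0.9] turn -0.03 F_T [-2.83 -0.26  0.77] w 0.3
```

```bash
python3 -m jog '[2,0,0,0,0, 3,0,0,0,0, 4,0,0,0,0, 5,0,0,0,0, 5,0,0,0,0, 5,0,0,0,0]'; python3 -c "
from h import *
plan(-51,0,20)";  python3 -m jog '[1,0,0,0,0, 2,0,0,0,0, 3,0,0,0,0, 3,0,0,0,0]'; python3 -c "
from h import *
plan(-51,0,20)"
```

```text
clock: 7.7
eef_pos: [602.7, 17.4, 193.8]
tool_rot: [3.141, 0.0, 2.787]
force: [3.5, -1.4, 2.8]
width: -0.1
clk 7.7 tip now T [-54.   -0.1  20.8] shift [ 3.  -0.1  0.8] turn -0.04 F_T [-3.8   0.06  2.77] w -0.1
clock: 8.03
eef_pos: [599.9, 18.4, 193.8]
tool_rot: [3.141, 0.0, 2.788]
force: [4.7, -2.0, 2.3]
width: 0.1
clk 8.03 tip now T [-51.   -0.   20.8] shift [ 0.  -0.   0.8] turn -0.04 F_T [-5.14  0.25  2.27] w 0.1
```

```bash
python3 -m jog '[1,0,0,0,0, 2,0,0,0,0, 2,0,0,0,0]'; python3 -c "
from h import *
plan(-51,0,20)";  python3 -m jog '[1,0,0,0,0, 2,0,0,0,0, 2,0,0,0,0]'; python3 -c "
from h import *
plan(-51,0,20);snap('side','side6');snap('wrist','wrist6')"
```

```text
clock: 8.28
eef_pos: [599.2, 18.3, 193.8]
tool_rot: [3.141, 0.004, 2.787]
force: [7.8, -3.0, 0.3]
width: 0.2
clk 8.28 tip now T [-50.4   0.2  20.8] shift [-0.6  0.2  0.8] turn -0.07 F_T [-8.37  0.14  0.35] w 0.2
clock: 8.53
eef_pos: [598.6, 18.5, 194.2]
tool_rot: [3.14, 0.008, 2.786]
force: [10.6, -4.3, -1.4]
width: -0.1
clk 8.53 tip now T [-49.8   0.3  21.2] shift [-1.2  0.3  1.2] turn -0.1 F_T [-11.46   0.36  -1.4 ] w -0.1
```

View pics/side6.png

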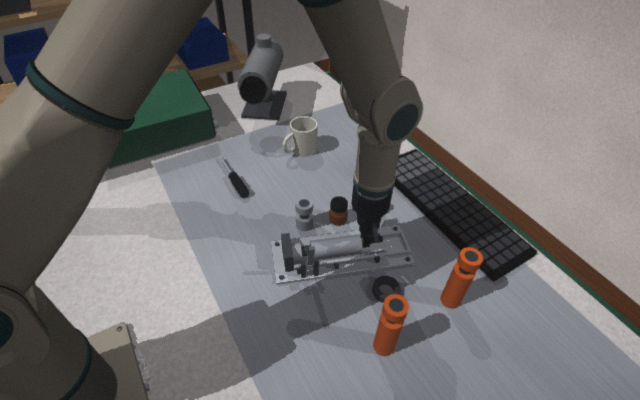

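View pics/wrist6.png

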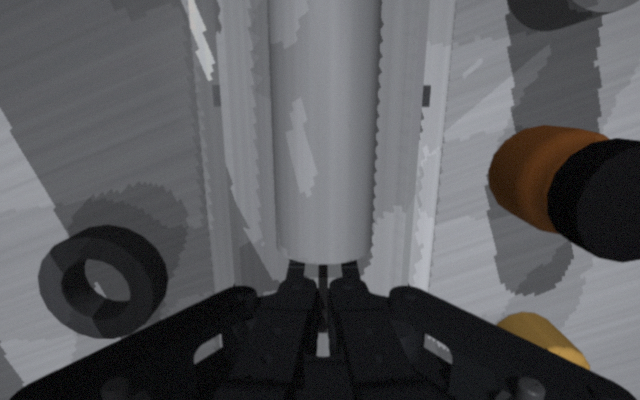

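The force is climbing (11 N) while the tip barely advances at −50, which matches the expected home position. One more firm nudge, then I'll back off, lift and look from above.

```bash
python3 -m jog '[1,0,0,0,0, 2,0,0,0,0, 3,0,0,0,0, 3,0,0,0,0]'; python3 -c "
from h import *
plan(-51,0,20)";  python3 -m jog '[-3,0,0,0,0, -8,0,0,0,0, -14,0,0,0,0, -20,0,-8,0,0, -22,0,-40,0,0, -22,0,-80,0,0, -22,0,-120,0,0, -10,0,-150,0,0, 20,0,-172,0,0, 50,0,-180,0,0, 75,0,-180,0,0, 85,0,-180,0,0, 85,0,-180,0,0, 85,0,-180,0,0, 85,0,-180,0,0]'; python3 -c "
from h import *
snap('wrist','wrist7');plan(79,112,105)"
```

```text
clock: 8.97
eef_pos: [597.7, 18.8, 194.9]
tool_rot: [3.139, 0.013, 2.786]
force: [14.5, -5.9, -2.5]
width: -0.5
clk 8.97 tip now T [-48.8   0.4  21.9] shift [-2.1  0.4  1.9] turn -0.13 F_T [-15.68   0.47  -2.51] w -0.5
clock: 10.22
eef_pos: [514.5, 49.9, 373.2]
tool_rot: [-3.141, -0.0, 2.787]
force: [-0.3, 0.4, 0.1]
width: -0.3
clk 10.27 tip now T [ 39.8   0.  200.1] shift [  39.  -112.    95.2] turn -0.09 F_T [-0.36  1.04  0.1 ] w -0.3
```

View pics/wrist7.png

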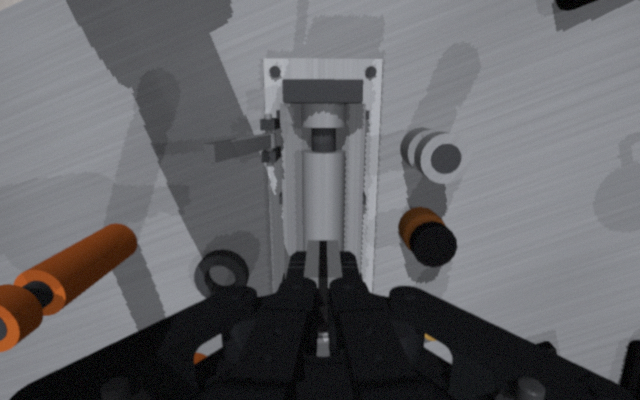

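The wrist view shows the nose under the stop's face at (322,103), the groove at rows 128–152, and the keeper bar leaning out at (215–265,150) between the cheeks at (270,124) and (270,156). Next I'll check the groove edges and the keeper numerically.

Run:
```python
from h import *
z=load('wrist7')
c=z['im'][50:200,190:390];cv2.imwrite('pics/w7c.png',cv2.resize(c,None,fx=4,fy=4,interpolation=cv2.INTER_CUBIC))
g=cv2.cvtColor(z['im'],cv2.COLOR_BGR2GRAY);print(g[70:160,322].tolist())
q=toT(pts(z).reshape(-1,3)).reshape(400,640,3)
for v in range(76,160,4): print(v,q[v,322].round(1), end=' ')
m=(q[...,2]>100)&(q[...,0]>50)&(q[...,1]>50)&(q[...,1]<100)
print('\nkeeper hi',q[m].mean(0),q[m].min(0),q[m].max(0),m.sum())
```

```text
[153, 154, 155, 153, 151, 157, 157, 150, 137, 99, 74, 67, 66, 67, 66, 65, 63, 65, 64, 63, 67, 66, 65, 63, 64, 65, 66, 67, 60, 62, 68, 61, 57, 68, 84, 89, 93, 90, 93, 92, 96, 116, 136, 142, 143, 140, 142, 142, 139, 144, 142, 141, 142, 143, 142, 144, 137, 116, 65, 46, 35, 36, 36, 38, 40, 48, 57, 61, 65, 65, 66, 63, 62, 57, 58, 57, 58, 55, 53, 60, 58, 60, 76, 108, 131, 137, 141, 140, 140, 138]
76 [134.2   0.5   9. ] 80 [127.1   0.3  59.3] 84 [124.1   0.3  58.7] 88 [121.1   0.3  58.8] 92 [118.    0.3  58.9] 96 [115.    0.3  59.8] 100 [111.9   0.4  59.2] 104 [108.9   0.4  49.7] 108 [105.7   0.4  48.2] 112 [102.5   0.4  47.6] 116 [99.2  0.4 48.3] 120 [96.   0.4 49.1] 124 [92.7  0.5 49.1] 128 [88.8  0.5 39.8] 132 [nan nan nan] 136 [81.9  0.5 39.4] 140 [78.4  0.5 38.5] 144 [nan nan nan] 148 [71.5  0.6 39.8] 152 [68.   0.6 40. ] 156 [65.7  0.5 49.2] 
keeper hi [ 59.7910058   57.17762464 239.67763879] [ 50.36553515  50.00029881 100.07413302] [ 85.26818898  74.54618025 292.43012513] 2714
```

View pics/w7c.png

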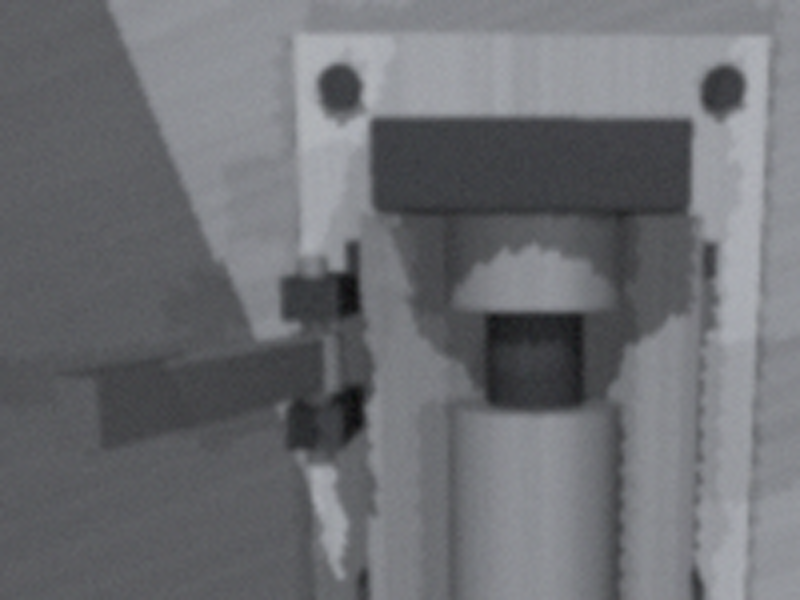

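The groove spans x = 68–90 and the nose reaches the stop face at 110, so it's home. Next I'll go round to the outside of the keeper.

```bash
python3 -m jog '[6,-10,0,0,0, 15,-30,0,0,0, 24,-56,0,0,0, 34,-84,0,0,0, 38,-104,10,0,0, 38,-112,30,0,0, 38,-112,60,0,0, 38,-112,82,0,0, 38,-112,93,0,0, 38,-112,95,0,0, 38,-112,95,0,0, 38,-112,95,0,0, 38,-112,95,0,0]'; python3 -c "
from h import *
plan(78,64,105);snap('wrist','wrist8');snap('side','side8')"
```

```text
clock: 11.35
eef_pos: [439.4, -41.8, 279.5]
tool_rot: [3.141, 0.002, 2.787]
force: [0.3, -0.4, 0.2]
width: 0.1
clk 11.35 tip now T [ 78.7 112.  106.5] shift [-0.6 48.   1.5] turn -0.05 F_T [-0.45  0.3   0.23] w 0.1
```

View pics/wrist8.png

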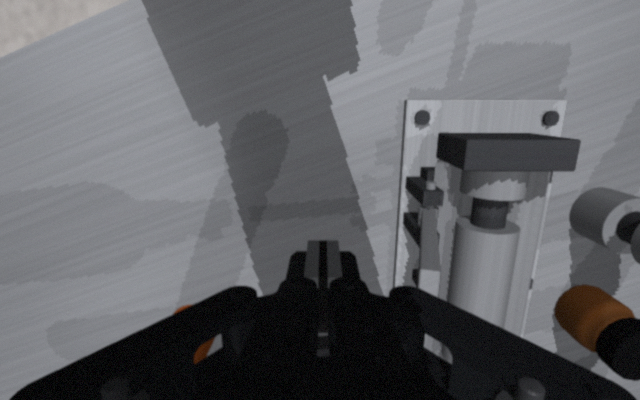

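View pics/side8.png

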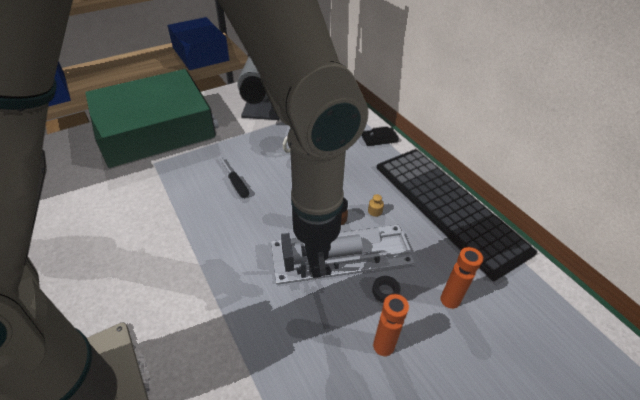

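The keeper end shows at (428,275), to the right of the shut fingertips at (322,250), and the space between is free. Pushing toward trough −y until the bar is about upright.

```bash
python3 -m jog '[-0.5,5,0,0,0, -0.5,10,0,0,0, -0.5,15,0,0,0, -0.5,20,0,0,0, -0.5,25,0,0,0, -0.5,30,0,0,0, -0.5,34,0,0,0, -0.5,38,0,0,0, -0.5,42,0,0,0, -0.5,46,0,0,0, -0.5,50,0,0,0, -0.5,50,0,0,0]'; python3 -c "
from h import *
plan(78,48,103);snap('side','side9');snap('wrist','wrist9')"
```

```text
clock: 12.45
eef_pos: [457.2, 6.1, 278.7]
tool_rot: [3.141, 0.0, 2.789]
force: [0.4, -0.4, 0.0]
width: 0.1
clk 12.45 tip now T [ 78.6  60.9 105.7] shift [-0.6 12.9  2.7] turn 0.03 F_T [-0.54  0.28  0.02] w 0.1
```

View pics/wrist9.png

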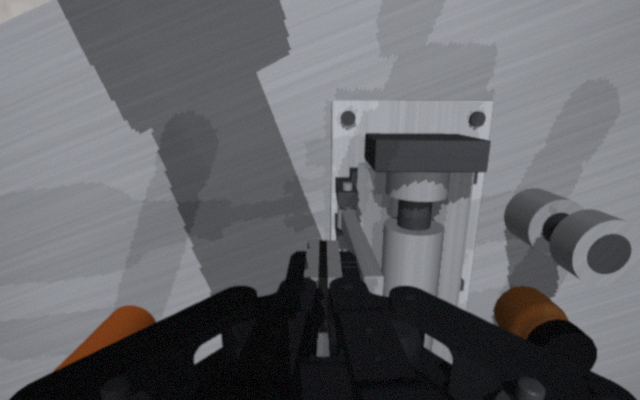

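View pics/side9.png

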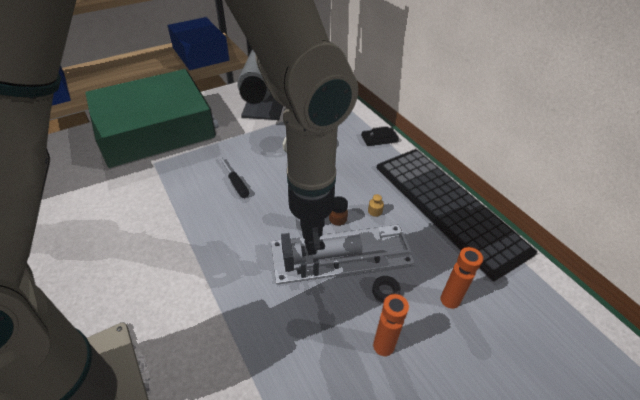

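The bar now stands about upright against the finger at (345–380, 210–290). I'll follow the arc over and down, with the fingertip edge on the bar.

```bash
python3 -m jog '[-0.5,6,1,0,0, -0.5,11,2,0,0, -0.5,15,3,0,0, -0.5,19,4,0,0, -0.5,23,5.5,0,0, -0.5,27.5,7,0,0, -0.5,31,9,0,0, -0.5,34,11,0,0, -0.5,37,13.5,0,0, -0.5,40,16,0,0, -0.5,43,19,0,0, -0.5,46,22,0,0, -0.5,48.5,25,0,0, -0.5,51,28,0,0, -0.5,53,31.5,0,0, -0.5,55,35,0,0, -0.5,57,38.5,0,0, -0.5,58,42,0,0, -0.5,58,42,0,0]'; python3 -c "
from h import *
plan(78,0,50);snap('side','side10');snap('wrist','wrist10')"
```

```text
clock: 14.13
eef_pos: [477.3, 59.6, 236.0]
tool_rot: [-3.141, -0.001, 2.788]
force: [-0.0, 0.1, 0.9]
width: 0.4
clk 14.13 tip now T [78.2  3.7 63. ] shift [-0.2  3.7 13. ] turn -0.02 F_T [ 0.03 -0.06  0.88] w 0.4
```

View pics/wrist10.png

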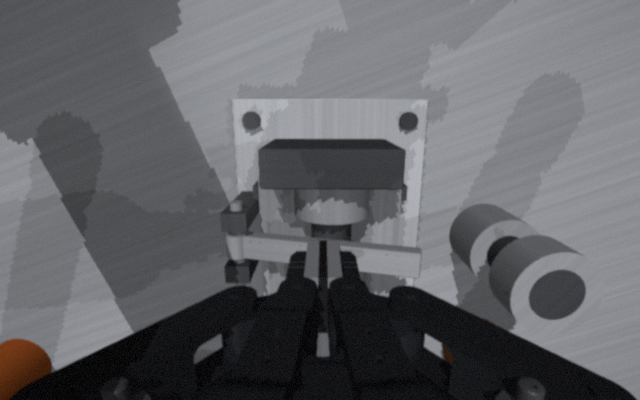

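View pics/side10.png

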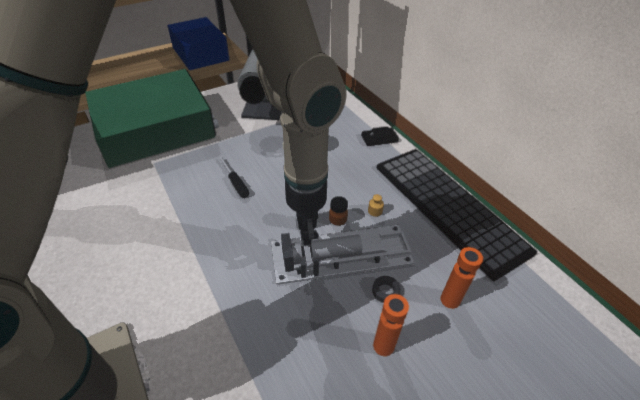

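The bar lies across the groove under the fingertips, from (235,245) to (420,262), and is nearly down. Now I'll press it home.

```bash
python3 -m jog '[0,3,4,0,0, 0,5,7,0,0, 0,6,10,0,0, 0,7,12,0,0, 0,8,13,0,0, 0,8,14,0,0, 0,8,14,0,0]'; python3 -c "
from h import *
plan(78,-4,50)"; python3 -m jog '[0,0,1,0,0, 0,0,2,0,0, 0,0,2,0,0]'; python3 -c "
from h import *
plan(78,-4,50)"
```

```text
clock: 14.82
eef_pos: [480.0, 66.7, 223.3]
tool_rot: [-3.141, -0.0, 2.787]
force: [-1.2, -1.8, 7.8]
width: 0.3
clk 14.82 tip now T [78.1 -3.9 50.3] shift [-0.1  0.1  0.3] turn -0.05 F_T [0.5  2.14 7.75] w 0.3
clock: 15.07
eef_pos: [480.0, 66.7, 222.9]
tool_rot: [3.141, 0.0, 2.787]
force: [-5.0, -1.7, 27.7]
width: -0.1
clk 15.07 tip now T [78.2 -3.8 49.9] shift [-0.2  0.2 -0.1] turn -0.06 F_T [ 4.16  3.32 27.69] w -0.1
```

It's at a hard stop: 28 N with the tip at z = 49.9, and the bar top is specified at 50. I'll lift straight off and check.

```bash
python3 -m jog '[0,0,-4,0,0, 0,0,-12,0,0, 0,0,-30,0,0, 0,0,-60,0,0, 0,0,-95,0,0, 0,0,-130,0,0, -10,0,-155,0,0, -25,0,-170,0,0, -40,0,-178,0,0, -50,0,-180,0,0, -50,0,-180,0,0, -50,0,-180,0,0, -50,0,-180,0,0]'
python3 - <<'E'
from h import *
plan(-200,150,250)
im,d,p=snap('wrist','wrist11')
z=load('wrist11')
q=toT(pts(z).reshape(-1,3)).reshape(400,640,3)
m=(abs(q[...,0]-79)<5)&(q[...,2]>41)&(q[...,2]<70)&(abs(q[...,1])<41)
for y in range(-40,41,10):
    k=m&(abs(q[...,1]-y)<4); print(y,k.sum(),np.nanmedian(q[k][:,2]).round(1) if k.any() else None)
c=im[50:220,180:420];cv2.imwrite('pics/w11c.png',cv2.resize(c,None,fx=3.3,fy=3.3,interpolation=cv2.INTER_CUBIC))
mm=m&(abs(q[...,1])<35); print('bar x',q[mm][:,0].min(),q[mm][:,0].max())
E
```

```text
clock: 16.15
eef_pos: [526.2, 49.9, 400.1]
tool_rot: [-3.141, -0.002, 2.788]
force: [-0.1, 0.3, 0.8]
width: 0.2
clk 16.15 tip now T [ 29.   -4.1 227.1] shift [-229.  -154.1  -23.3] turn -0.01 F_T [ 0.24 -0.28  0.84] w 0.2
-40 58 50.8
-30 98 50.9
-20 99 51.1
-10 99 51.0
0 99 51.1
10 99 50.9
20 93 51.0
30 89 51.0
40 58 51.0
bar x 74.2174161304565 83.40941179555871
```

View pics/w11c.png

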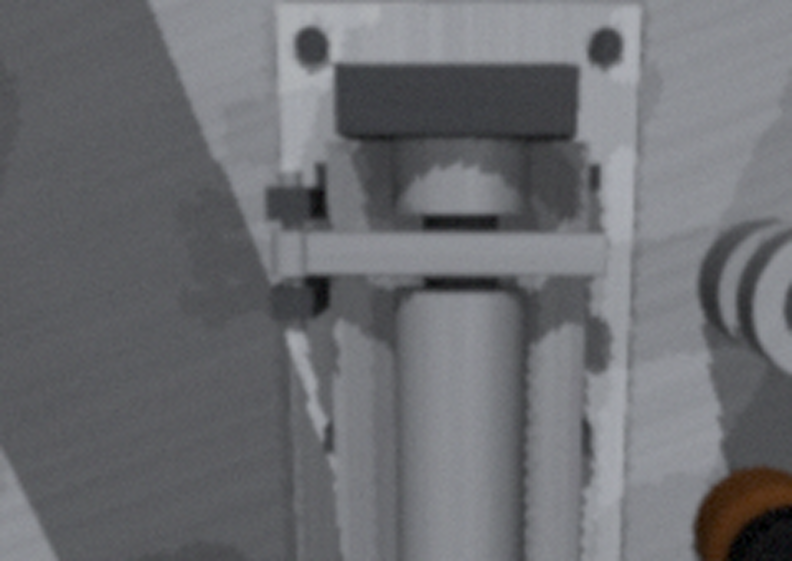

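The bar is level at z ≈ 51 along its whole length, in the groove with a gap either side. I'll move well clear and check everything once from the top and side.

```bash
python3 -m jog '[-8,-5,-5,0,0, -25,-18,-12,0,0, -50,-40,-20,0,0, -75,-68,-23,0,0, -100,-95,-23,0,0, -125,-120,-23,0,0, -150,-145,-23,0,0, -172,-165,-23,0,0, -188,-178,-23,0,0, -195,-185,-23,0,0, -195,-185,-23,0,0, -195,-185,-23,0,0, -195,-185,-23,0,0]'
python3 - <<'E'
from h import *
plan(0,0,0)
a,_,_=snap('top','top12');b,_,_=snap('side','side12')
c=a[100:300,220:480];cv2.imwrite('pics/t12c.png',cv2.resize(c,None,fx=3,fy=3,interpolation=cv2.INTER_CUBIC))
E
```

```text
clock: 17.28
eef_pos: [645.6, -189.6, 423.6]
tool_rot: [3.14, -0.001, 2.79]
force: [0.3, 0.6, 0.9]
width: 0.5
clk 17.28 tip now T [-165.9  179.3  250.6] shift [165.3 179.2 251.1] turn 0.09 F_T [-0.02 -0.67  0.93] w 0.5
```

View pics/t12c.png

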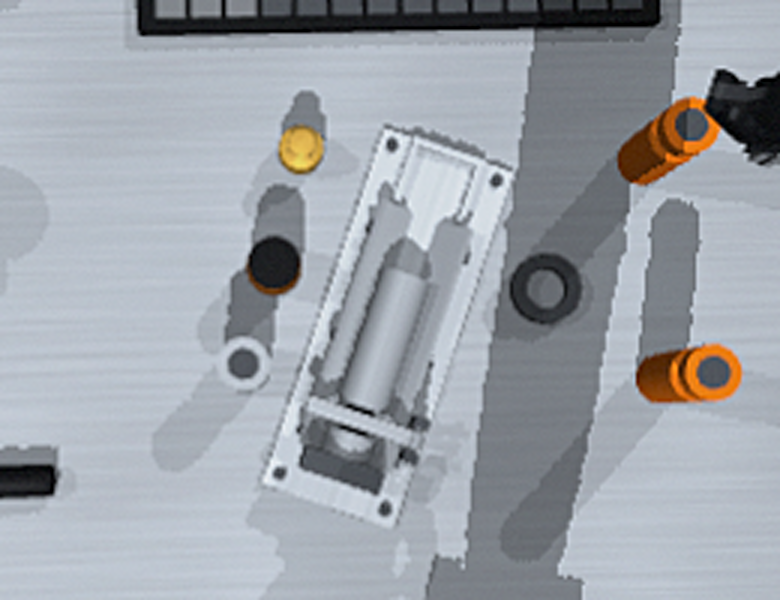

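View pics/side12.png

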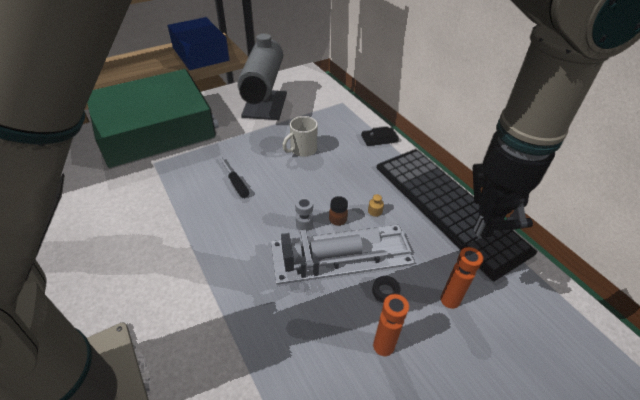

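The cylinder is home at the stop (top crop (350,440)), the keeper lies across the groove, and the short cylinder, jar, weight, collar and orange look-alikes stand where they were. The gripper is about 90 mm above everything. Handing in.

```bash
python3 -c "
from cell import *
print(finish_job(), read_state()['clock'])"
```

```text
the job is handed in; nothing more can be done
the job is handed in; nothing more can be done
```

The job is done and handed in, with about 17.4 s on the clock. With the gripper shut, I tipped the tall cylinder lengthwise into the trough and pushed its foot along until the nose met the stop. I then swung the keeper over and pressed it into the groove. I did all of it by pushing.

**Final checks:**
- **Cylinder home:** the force rose to about 16 N while the fingertip stayed at trough x ≈ −51 mm, allowing for tool tilt, which is where home should put it. The wrist camera's depth puts the groove at x ≈ 68–90 mm and the nose up to the stop face.
- **Keeper down:** it met a hard stop at 28 N with the fingertip at z ≈ 50 mm. After I lifted off, the bar measured level at z ≈ 51 mm along its whole length. The specified bar top is 50 mm, so the 1 mm difference is within the calibration.
- **Bystanders and clearance:** the final pictures show the short cylinder, jar, weight, collar, screwdriver, mug and orange look-alikes where they started. The gripper finished clear, with its fingertips about 250 mm above the bench.

No check failed. The side camera placed the trough about 4 mm off the top camera in x, so I used a value in between and confirmed it from the wrist camera. The first wrist picture was taken before the arm had settled and gave wrong offsets, so I took it again.

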